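Eject the extended battery pack and catch it

ROBOT

A 6-joint arm with a two-finger parallel gripper is mounted at the origin on the work surface. World frame = base frame: x ahead of the robot, y to its left, z up, the work surface at z = 0. Lengths are in m, angles in rad, forces in N, time in s.
With the tool pointing down it reaches from about 0.35 to 0.975 m from the base axis. Payload 4.9 kg.
Tool frame: the origin (TCP) lies at the very end of the fingers, on their centre line; the grasp point (between the pads) lies 19 mm behind it; z points along the fingers, x is the direction in which the jaws open and shut, and the axes are right-handed (so a half turn about z gives the same grasp; the last joint's range is limited). The gripper opens to 85 mm and grips with 20 to 120 N. Pads are 22 mm wide; open, the fingers measure 114 mm over their backs; the gripper's body (76 mm by 85 mm) begins 54 mm behind the grasp point. The pads swing forward as they close: fully open they stand 13 mm farther back than shut.
Start: joints at [-1.286, 0.053, 1.613, -0, 1.476, -0.119], TCP at [0.246, -0.575, 0.231] pointing down, gripper open.
Joint ranges: [-3.01, 3.01], [-1.01, 2.22], [0.06, 2.58], [-1.02, 4.17], [0.09, 2.62], [-3.14, 3.14]. Speed limits (rad/s): [2.57, 2.57, 3.14, 3.14, 3.14, 3.14].

INTERFACE

Orientations are given as a rotation vector (axis times angle).
In Python, from station import monitor, imaging, ticket gives the robot as it stands.
- The arm moves only by the tool step_arm, never from a script. Its argument "targets" is one flat list of numbers, 4 for each row, row after row: the shift along the tool's x, y, z in m, then the turn about the tool's z in rad. In form: [tx, ty, tz, roll, tx, ty, tz, roll, ...]. A call has 1 to 12 rows; each row is the pose to reach, as a shift and turn from the pose measured when the call began, along the tool's axes at that moment; what a row does not reach only later rows make up. A row lasts 1/12 s, in which the tool goes at most 41.7 mm and 7.16 degrees, less where a joint would pass 70% of its speed; a pose out of reach is approached as far as the arm can. A call with a gripper value outside its range is refused whole. "grip" is the finger opening in m, from 0 to 0.0854, set as the call begins (left out, the last holds). The fingers move at their own pace and stop on an object; "force" is the grip in N (left out, the last holds). Time passes only in rows, so rows that repeat a pose let the fingers close. It gives the time, the measured TCP pose, the force and the opening at its end, in the units of the state.
- monitor.get_obs(): the state, without advancing time (a new reading comes with each control period).
- imaging.get_image(name): name is "scene" or "side" or "wrist"; returns a dict with "color" (480x640x3 uint8, red, green, blue), "depth" (480x640 float32, m along the optical axis (not along the pixel's ray), 0 where there is no reading), "fov_y" (degrees; the focal length in pixels is half the picture's height over the tangent of half this angle, whatever the lens; pixels are square), "cx", "cy" (the principal point, pixels), "R" (3x3) and "t" (3): a world point X has camera coordinates R X + t. Camera axes: x right, y down, z forward; pixel columns grow to the right and rows downward; lengths in m; the calibration is good to about 2 mm. A picture is of the moment at which its call begins.
- ticket.finish_job(): hands the job in, once; it reports no verdict.
Trained networks look in a picture, given as the dict that the camera call returned (one of the last four; its "shot" number tells which), for a name from the list of things; names that differ only in an ending like _2 or _b are one class to them, and where a whole thing is asked for, a point or a joint stands for the part that bears it (a point fixed in the world has none). Each returns a list of dicts, best first, with "score" (0 to 1); they miss things now and then, are a little off and sometimes report something else, mostly with a low value. They report only what shows in the picture. A call takes as long as a camera call. They do not tell look-alikes from the thing itself.
- imaging.search_frame(name, picture): "uv" ([column, row] in pixels, amid what is visible of it).
- imaging.mark_of(name, picture): "uv" ([column, row] in pixels: a listed point, or the origin of a listed thing).
The state is a dict: "t": time; "q": joint angles; "dq": joint speeds; "effort": joint torques, N m; "tool_pos": TCP position; "tool_rot": TCP orientation; "contact_force": force on the tool from outside, world axes, zero at the start; "wrist_torque": the same for the moment, N m; "opening": finger opening in m.
Only numpy, scipy, OpenCV 4.12 (cv2) and the standard library are available. Lean on these libraries where they do the work, as an engineer would, in place of code of your own. Each camera call takes 0.05 s, during which the arm holds its last target.

TASK

The extended (thick) battery pack on the charging station is full: with one fingertip press down the release key at the right of its bay's mouth (seen from the robot), and with your other finger stop the pack in front of the bay as the spring ejects it, so that it comes off its contacts but slides no more than about 3 cm. Nothing needs gripping, and the pack must not be lifted. Finish while holding it so, the pack resting popped out on the sloping deck against your finger, with the other packs left latched and everything else left alone.

Things in the scene. Friction and masses are not known exactly. Their poses are not given: they have to be found in the camera images.
- dock: Grey three-bay battery charging station, fixed, 202 x 320 x 100 mm (x, y, z). Origin: centre of its underside; x to its back, y to its left, z up. Its deck slopes down at 18 degrees to the open front edge (102 mm before the origin, 15 mm high). Bays at y = +94, 0, -94 mm, each 62 mm wide between rails 12 mm high that end at the latch line; the deck before that line is open, with the keys on it.
- dock_mouth (a point): Point on the deck on the latch line at the mid bay's centre, 45 mm before the dock's origin and 34 mm above the bench. x points up the slope, y to the left, z square off the deck. A seated pack's origin lies at x = 47.5 mm, y = +94, 0 or -94 mm; popped out by s it lies at x = 47.5 mm - s. Each bay's steel latch lip (42 mm wide, 6 mm above the deck) holds the pack's front face here and sinks with its key.
- pack_ext: The extended battery pack, the only thick one, in any of the bays: black, 95 x 60 x 34 mm (16 mm base; upper layer with three long ridges, set back 6 mm at the front), 0.27 to 0.45 kg. Origin: centre of its underside; x up the slope, z off the deck. The front face is 47.5 mm down-slope of it, square to the deck, so its top edge overhangs 5 mm. Unlatched it slides off by its own weight (friction 0.15).
- pack_slim_a: A slim battery pack: black, 95 x 60 x 16 mm, flat top with a paper label, 0.2 kg, in another bay; origin and axes as for the extended pack. To be left latched.
- pack_slim_b: The other slim battery pack: same shape, in the remaining bay. To be left latched.
- key_left_top (a point): Centre of the top of the left bay's release key, a black block 32 mm (x) by 24 mm (y) with a flat top 44 mm above the bench (deck beside it: 23 mm). It lies 79 mm before the dock's origin, 34 mm before the latch line, and 47 mm to the right (-y) of its bay's centre line. It moves with the key.
- key_left (a joint): How far the left bay's release key is pressed straight down, m: 0 up, 0.009 at its stop. Spring return, 3 N at first, 6 N at the stop. The pack is free from about 0.006 on.
- ejector_left (a joint): How far the left bay's spring ejector, a black pusher 34 mm wide behind the pack, has pushed out down the slope, m: 0 with the pack latched, 0.018 at the end of its stroke. 3.9 N at first, 1.6 N at the end.
- key_mid_top (a point): Centre of the top of the mid bay's release key, a black block 32 mm (x) by 24 mm (y) with a flat top 44 mm above the bench (deck beside it: 23 mm). It lies 79 mm before the dock's origin, 34 mm before the latch line, and 47 mm to the right (-y) of its bay's centre line. It moves with the key.
- key_mid (a joint): How far the mid bay's release key is pressed straight down, m: 0 up, 0.009 at its stop. Spring return, 3 N at first, 6 N at the stop. The pack is free from about 0.006 on.
- ejector_mid (a joint): How far the mid bay's spring ejector, a black pusher 34 mm wide behind the pack, has pushed out down the slope, m: 0 with the pack latched, 0.018 at the end of its stroke. 3.9 N at first, 1.6 N at the end.
- key_right_top (a point): Centre of the top of the right bay's release key, a black block 32 mm (x) by 24 mm (y) with a flat top 44 mm above the bench (deck beside it: 23 mm). It lies 79 mm before the dock's origin, 34 mm before the latch line, and 47 mm to the right (-y) of its bay's centre line. It moves with the key.
- key_right (a joint): How far the right bay's release key is pressed straight down, m: 0 up, 0.009 at its stop. Spring return, 3 N at first, 6 N at the stop. The pack is free from about 0.006 on.
- ejector_right (a joint): How far the right bay's spring ejector, a black pusher 34 mm wide behind the pack, has pushed out down the slope, m: 0 with the pack latched, 0.018 at the end of its stroke. 3.9 N at first, 1.6 N at the end.
- tablet: Rugged tablet with red corner bumpers lying on the bench left of the dock, 262 x 182 x 23 mm. Origin at the centre of its underside. To be left alone.
- scanner: Black and grey hand scanner lying on its side right of the dock, about 135 x 155 x 50 mm. Origin at the centre of its underside. To be left alone.
- marker: Marker pen lying in front of the dock, 136 x 16 mm. Origin at the centre of its underside. To be left alone.
- screwdriver: Screwdriver with a black handle lying in front of the dock, about 200 mm long. Origin under its middle. To be left alone.
- coupling: Steel hose coupling standing near the dock's front right corner, 38 mm wide, 55 mm high. Origin at the centre of its underside. To be left alone.
- label_roll: Roll of paper labels standing flat, 96 mm wide, 55 mm high, front left of the dock. Origin at the centre of its underside. To be left alone.
- carton: Small cardboard box, 95 x 65 x 50 mm, at the right front of the bench. Origin at the centre of its underside. To be left alone.
Things that resemble listed ones, but are neither listed nor needed, are in the scene too. Leave any green, red or turquoise look-alike of the pack_slim_a alone.

How it is judged:
By the outcome, as a careful person would: the job done as asked, in the order asked, and still so for the second after the job is handed in, while the arm keeps its last pose, push and grip.
It also fails if it takes over 35 s, if anything falls off the work surface, if the arm or the gripper's body presses on something with over 40 N, if the wrist force passes 120 N, or if a joint passes its speed limit or range.

## Working session

There is one attempt and no reset: what is moved stays moved. The work goes in short steps, Python scripts to look and compute and a tool call to move; the robot and the scene stay as the last step left them, time stands still between calls to the robot, and variables do not carry over. Pictures are saved under pics/ and viewed, and the job is handed in when it is done.

Besides the shell and the picture viewer there is one more tool, called as name(argument=value, ...) on one line, values as JSON. step_arm: Moves the arm, as the interface text tells. Its arguments: {"type":"object","properties":{"targets":{"type":"array","items":{"type":"number"}},"grip":{"type":"number"},"force":{"type":"number"}},"required":["targets"]}

```bash
mkdir -p pics; ls
cat > h.py <<'E'
import numpy as np, cv2
from station import monitor, imaging, ticket
def cam(name):
    p=imaging.get_image(name); f=240/np.tan(np.radians(p['fov_y'])/2); p['f']=f; return p
def save(p,fn,crop=None,scale=1):
    im=p['color'][:,:,::-1]
    if crop: a,b,c,d=crop; im=im[b:d,a:c]
    if scale!=1: im=cv2.resize(im,None,fx=scale,fy=scale,interpolation=cv2.INTER_CUBIC)
    cv2.imwrite('pics/'+fn,im)
def xyz(p,u,v,r=1):
    u0,v0=int(round(u)),int(round(v)); d=p['depth'][v0-r:v0+r+1,u0-r:u0+r+1]; d=np.median(d[d>0])
    c=np.array([(u-p['cx'])/p['f']*d,(v-p['cy'])/p['f']*d,d]); return np.asarray(p['R']).T@(c-np.asarray(p['t']))
def proj(p,X):
    c=np.asarray(p['R'])@X+np.asarray(p['t']); return c[:2]/c[2]*p['f']+[p['cx'],p['cy']]
E
python3 - <<'E'
from h import *
np.set_printoptions(precision=4,suppress=True)
o=monitor.get_obs(); print(o)
for n in ['scene','side']:
    p=cam(n); save(p,n+'0.png')
    print(n,p['f'],-np.asarray(p['R']).T@p['t'])
    for k in ['dock','dock_mouth','pack_ext','pack_slim_a','key_left_top','key_mid_top','key_right_top']:
        for m in imaging.mark_of(k,p)[:3]:
            print(k,np.round(m['score'],2),np.round(m['uv'],1),xyz(p,*m['uv']) )
E
```

```text
pics
{'t': 0.0, 'q': array([-1.286 ,  0.0534,  1.6143,  0.    ,  1.476 , -0.119 ]), 'dq': array([-0.0013,  0.0005,  0.0004, -0.0004,  0.0007, -0.0006]), 'effort': array([ -0.0004, -39.3687, -37.0178,  -0.0003,   0.007 ,  -0.    ]), 'tool_pos': array([ 0.2454, -0.5741,  0.2301]), 'tool_rot': array([-2.6207,  1.7301,  0.0025]), 'contact_force': array([ 0.2359,  0.5039, -0.029 ]), 'wrist_torque': array([-0.0464,  0.0267,  0.0324]), 'opening': 0.08494940821322372}
scene 484.3229755206977 [ 1.1882 -0.2097  0.9336]
dock 0.96 [281.  296.7] [ 0.6402 -0.0996  0.0898]
dock_mouth 0.92 [273.5 271.8] [ 0.5589 -0.0966  0.0694]
dock_mouth 0.38 [165.  357.3] [ 0.6852 -0.35    0.0439]
pack_ext 0.96 [285.4 284.3] [ 0.6115 -0.0827  0.0883]
pack_slim_a 0.93 [411.5 199.5] [0.3881 0.3226 0.0146]
pack_slim_a 0.9 [210.  222.8] [ 0.3236 -0.2081  0.0144]
pack_slim_a 0.9 [395.6 162.5] [0.2371 0.3409 0.0144]
key_left_top 0.63 [289.5 253.3] [ 0.4978 -0.0443  0.043 ]
key_mid_top 0.64 [246.3 266.8] [ 0.508  -0.1496  0.0421]
key_mid_top 0.3 [279.6 287.4] [ 0.6166 -0.0966  0.0894]
key_right_top 0.51 [211.3 281.6] [ 0.5271 -0.2331  0.0422]
side 521.0350785300814 [0.3286 0.9881 0.7434]
dock 0.94 [272.5 236.3] [0.5703 0.0084 0.0639]
dock_mouth 0.78 [290.  227.5] [ 0.5408 -0.0559  0.0485]
dock_mouth 0.62 [304.6 195.7] [ 0.5303 -0.226   0.0413]
dock_mouth 0.61 [237.1 319.7] [0.5983 0.245  0.0191]
pack_ext 0.69 [272.2 218.5] [ 0.5837 -0.0567  0.0712]
pack_ext 0.31 [237.  317.8] [0.5997 0.2403 0.0198]
pack_ext 0.25 [271.5 242.1] [0.5683 0.0304 0.0629]
pack_slim_a 0.92 [342.6 368.6] [0.3768 0.3451 0.0162]
pack_slim_a 0.87 [392.  216.1] [ 0.2935 -0.1867  0.0155]
pack_slim_a 0.84 [261.5 421.6] [0.4986 0.4725 0.0165]
key_left_top 0.66 [306.4 230.5] [ 0.5009 -0.0579  0.0411]
key_mid_top 0.56 [309.  213.4] [ 0.5056 -0.1365  0.0415]
key_right_top 0.51 [303.8 198.7] [ 0.5324 -0.2239  0.033 ]
```

View pics/scene0.png

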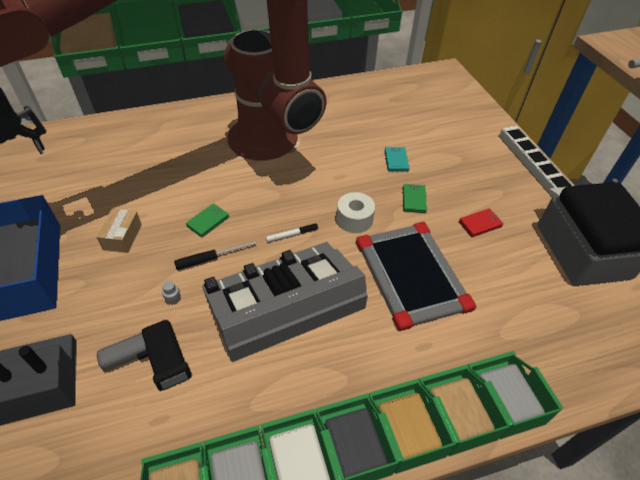

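View pics/side0.png

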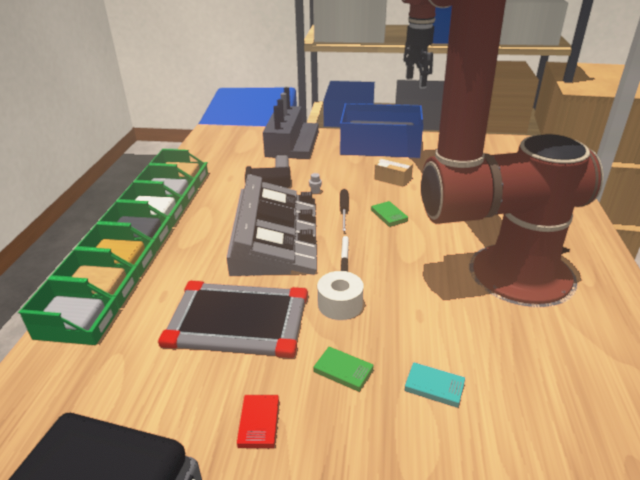

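The extended pack (scene ≈ (283,278)) is in the mid bay. Its key is at ≈ (250,270) in the scene view, and the slim packs with white labels are on either side. Next I'll fit the dock pose from both views.

```bash
cat >> h.py <<'E'
from scipy.spatial.transform import Rotation as Rn
def cloud(p):
    v,u=np.mgrid[0:480,0:640]; d=p['depth']; m=d>0
    c=np.stack([(u-p['cx'])/p['f']*d,(v-p['cy'])/p['f']*d,d],-1)
    return (c-np.asarray(p['t']))@np.asarray(p['R']),m
E
python3 - <<'E'
from h import *
np.set_printoptions(precision=4,suppress=True)
for n in ['scene','side']:
    p=cam(n)
    W,m=cloud(p)
    s=m&(W[...,0]>.42)&(W[...,0]<.76)&(W[...,1]>-.32)&(W[...,1]<.09)
    # wooden? height>0.07 top portion, keys etc
    Z=W[s]
    for lo,hi in [(.008,.2),(.092,.105),(.04,.05)]:
        q=Z[(Z[:,2]>lo)&(Z[:,2]<hi)]
        r=cv2.minAreaRect((q[:,:2]*1000).astype(np.float32)); print(n,lo,hi,len(q),r)
    save(p,n+'z.png',(190,220,390,370) if n=='scene' else (210,160,340,290),4 if n=='scene' else 4.5)
o=monitor.get_obs(); print(Rn.from_rotvec(o['tool_rot']).as_matrix())
E
```

```text
scene 0.008 0.2 12213 ((550.02734375, -136.41946411132812), (296.8034362792969, 414.856201171875), 8.459553718566895)
scene 0.092 0.105 1425 ((641.6483154296875, -76.30851745605469), (55.13039016723633, 318.9062805175781), 8.581517219543457)
scene 0.04 0.05 1235 ((597.3793334960938, -129.812744140625), (200.36634826660156, 410.8558349609375), 7.957056045532227)
side 0.008 0.2 7479 ((571.640869140625, -115.43338012695312), (303.05419921875, 408.9723815917969), 0.07688149064779282)
side 0.092 0.105 662 ((636.3212890625, -72.98455810546875), (56.55193328857422, 319.72662353515625), 7.793538570404053)
side 0.04 0.05 778 ((598.7515258789062, -120.53755187988281), (215.5337677001953, 411.7333679199219), 4.198663711547852)
[[ 0.3929 -0.9196  0.0001]
 [-0.9196 -0.3929 -0.0001]
 [ 0.0001 -0.     -1.    ]]
```

step_arm(targets=[-0.026,-0.033,0,0.021,-0.053,-0.067,0,0.042,-0.08,-0.101,0,0.064,-0.106,-0.135,0,0.085,-0.132,-0.169,0,0.106,-0.159,-0.203,0,0.127,-0.185,-0.237,0,0.149,-0.212,-0.27,0,0.17,-0.238,-0.304,0,0.191,-0.265,-0.338,0,0.212,-0.291,-0.372,0,0.234,-0.318,-0.406,0,0.255], grip=0.033)

```text
t: 1.9
tool_pos: [0.4871, -0.1346, 0.2317]
tool_rot: [-2.379, 2.051, -0.002]
contact_force: [0.2, -0.7, 0.0]
opening: 0.0328
```

step_arm(targets=[0,0,0,0,0,0,0,0])

```text
t: 2.07
tool_pos: [0.4878, -0.1326, 0.2319]
tool_rot: [-2.384, 2.046, -0.002]
contact_force: [-0.2, -0.9, -0.2]
opening: 0.0326
```

Run:
```python
from h import *
np.set_printoptions(precision=4,suppress=True)
o=monitor.get_obs(); print(o['tool_pos'],o['opening'],o['contact_force'],o['q'],o['t']); print(Rn.from_rotvec(o['tool_rot']).as_matrix())
p=cam('wrist'); save(p,'w1.png'); print(-np.asarray(p['R']).T@p['t'])
for k in ['dock_mouth','key_left_top','key_mid_top','key_right_top','pack_ext']:
        for m in imaging.mark_of(k,p)[:2]:
            print(k,np.round(m['score'],2),np.round(m['uv'],1),xyz(p,*m['uv']) )
```

```text
[ 0.4878 -0.1326  0.2319] 0.032607823250026216 [-0.2123 -0.9148 -0.2402] [-0.4126 -0.2403  1.8854 -0.0002  1.495   1.0059] 2.0667
[[ 0.1518 -0.9884  0.0013]
 [-0.9884 -0.1518 -0.0008]
 [ 0.001  -0.0012 -1.    ]]
[ 0.5593 -0.1215  0.3738]
dock_mouth 0.65 [287.3 157.4] [ 0.5424 -0.0937  0.0689]
key_left_top 0.65 [240.3 192.1] [ 0.5018 -0.0503  0.0434]
key_left_top 0.26 [522. 388.] [ 0.5072 -0.1815  0.3003]
key_mid_top 0.61 [336.5 192. ] [ 0.5158 -0.1423  0.0432]
key_right_top 0.6 [434.9 193. ] [ 0.5292 -0.2369  0.0428]
key_right_top 0.24 [522.3 390.5] [ 0.5066 -0.1816  0.3006]
pack_ext 0.96 [282.7 103.1] [ 0.5842 -0.0861  0.0816]
```

View pics/w1.png

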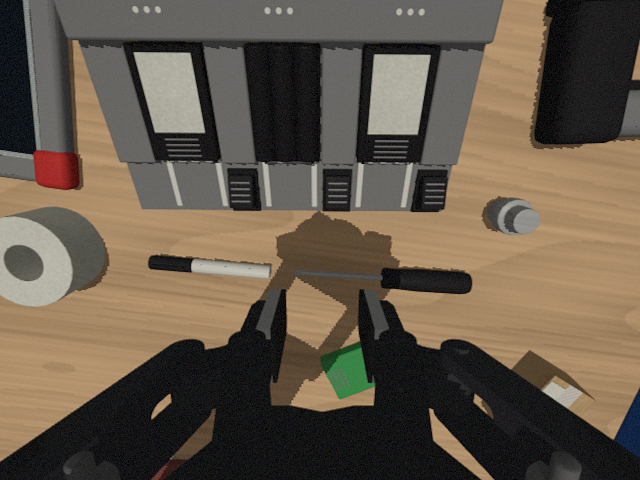

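Run:
```python
from h import *
np.set_printoptions(precision=4,suppress=True)
o=monitor.get_obs()
p=cam('wrist'); W,m=cloud(p); save(p,'w1z.png',(210,90,370,220),5)
a=np.radians(8.35); R2=np.array([[np.cos(a),np.sin(a)],[-np.sin(a),np.cos(a)]])
for nm,k in [('l',(.5018,-.0503)),('m',(.5158,-.1423)),('r',(.5292,-.2369))]:
    D=(W[...,:2]-k)@R2.T
    s=m&(abs(W[...,2]-.0435)<.0025)&(abs(D[...,0])<.03)&(abs(D[...,1])<.018)
    q=D[s]; z=W[s][:,2]
    print(nm,s.sum(),np.percentile(q,[2,10,50,90,98],axis=0).T, np.median(z))
# profile along the mid key
D=(W[...,:2]-np.array((.5158,-.1423)))@R2.T
for y0,name in [(0,'key'),(47,'pack'),(20,'gap')]:
    print(name)
    for x in range(-34,60,4):
        s=m&(abs(D[...,0]*1000-x)<1.5)&(abs(D[...,1]*1000-y0)<4)&(W[...,2]<.15)
        if s.any(): print(x,np.round(np.median(W[s][:,2])*1000,1),end='; ')
    print()
# fingers
F=W[m&(W[...,2]>.2)&(W[...,2]<.27)]; 
T=(F-o['tool_pos'])@Rn.from_rotvec(o['tool_rot']).as_matrix()
for sgn in (1,-1):
    t=T[(T[:,0]*sgn>0)]; t=t[np.argsort(-t[:,2])]; print('finger',sgn,len(t)); print(np.percentile(t,[1,50,99],axis=0)); print(t[:8])
```

```text
l 895 [[-0.0147 -0.0117  0.0028  0.016   0.0291]
 [-0.0121 -0.0103 -0.0004  0.0093  0.0116]] 0.043224969068853196
m 913 [[-0.0153 -0.0124  0.0021  0.0274  0.0293]
 [-0.0127 -0.0107 -0.0009  0.0088  0.0107]] 0.04317315684730271
r 922 [[-0.0151 -0.012   0.0025  0.0278  0.0296]
 [-0.0116 -0.0089  0.001   0.0108  0.0126]] 0.04308333737603805
key
-34 -0.9; -30 -1.1; -22 19.2; -14 42.9; -10 43.1; -6 43.2; -2 43.1; 2 43.6; 6 43.2; 10 43.4; 14 43.0; 18 32.3; 22 29.5; 26 30.5; 30 44.6; 34 45.6; 38 47.2; 42 48.4; 46 49.7; 50 50.8; 54 52.2; 58 53.4; 
pack
-34 -1.2; -30 -0.7; -26 -0.6; -22 14.7; -18 16.3; -14 17.4; -10 19.0; -6 20.3; -2 21.4; 2 23.2; 6 23.7; 10 25.3; 14 26.5; 18 27.8; 22 29.4; 26 30.7; 30 67.3; 34 68.2; 38 70.2; 42 71.1; 46 72.1; 50 74.0; 54 74.9; 58 76.4; 
gap
-34 -1.4; -30 -0.8; -26 -1.8; -22 14.7; -18 16.1; -14 17.4; -10 18.9; -6 20.6; -2 21.7; 2 23.0; 6 24.1; 10 25.6; 14 26.7; 18 28.3; 22 29.4; 26 30.7; 30 49.0; 34 65.3; 38 65.8; 42 67.1; 46 68.1; 50 70.3; 54 72.4; 58 73.5; 
finger 1 2005
[[ 0.0164 -0.0112 -0.0381]
 [ 0.0182 -0.0068 -0.0253]
 [ 0.0299  0.0108 -0.0021]]
[[ 0.0166  0.006   0.0002]
 [ 0.0166  0.0065  0.0002]
 [ 0.0167 -0.0063  0.    ]
 [ 0.0166 -0.0073 -0.    ]
 [ 0.0166  0.0073 -0.0002]
 [ 0.0166  0.0078 -0.0002]
 [ 0.0165  0.0067 -0.0003]
 [ 0.0166 -0.005  -0.0005]]
finger -1 2000
[[-0.0298 -0.0112 -0.0381]
 [-0.018  -0.0069 -0.025 ]
 [-0.0163  0.0107 -0.0021]]
[[-0.0165  0.0064  0.001 ]
 [-0.0165  0.0077  0.0005]
 [-0.0164  0.0064 -0.    ]
 [-0.0165  0.009  -0.    ]
 [-0.0165  0.0083 -0.0003]
 [-0.0164  0.0067 -0.0003]
 [-0.0165 -0.006  -0.0004]
 [-0.0165 -0.0047 -0.0007]]
```

View pics/w1z.png

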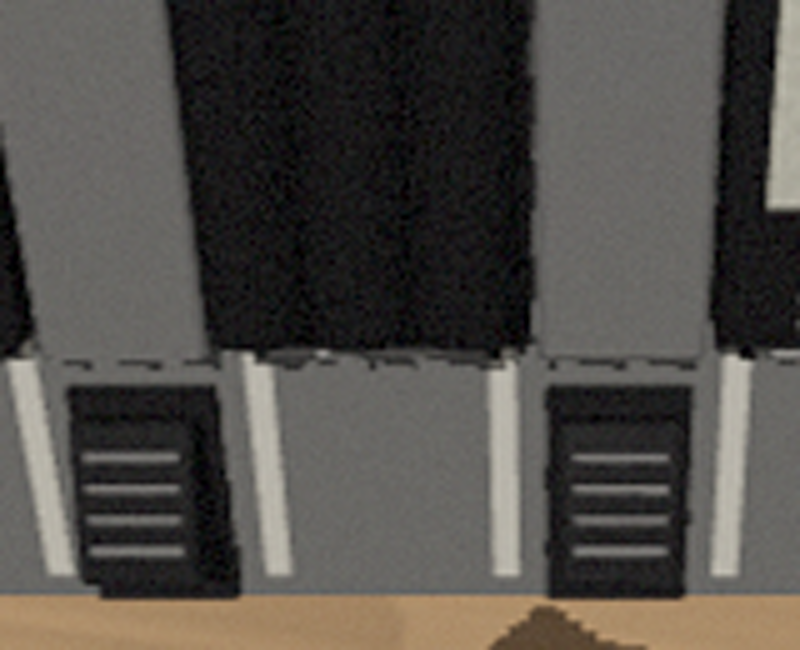

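The wrist view agrees with the scene views: mid key top at (336,190), pack front edge along row 160, and key centres 94 mm apart. Finger tips measure as expected. I'll move above the key and lower the fingers.

step_arm(targets=[-0.0084,-0.0235,0,0.007,-0.0084,-0.0235,0.03,0.007,-0.0084,-0.0235,0.06,0.007,-0.0084,-0.0235,0.09,0.007,-0.0084,-0.0235,0.12,0.007,-0.0084,-0.0235,0.14,0.007,-0.0084,-0.0235,0.16,0.007,-0.0084,-0.0235,0.17,0.007,-0.0084,-0.0235,0.175,0.007,-0.0084,-0.0235,0.175,0.007,-0.0084,-0.0235,0.175,0.007,-0.0084,-0.0235,0.175,0.007])

```text
t: 3.42
tool_pos: [0.5101, -0.1248, 0.0584]
tool_rot: [-2.369, 2.062, -0.006]
contact_force: [0.3, 0.4, 0.6]
opening: 0.033
```

Run:
```python
from h import *
np.set_printoptions(precision=4,suppress=True)
o=monitor.get_obs(); print(o['tool_pos'],o['opening'],o['contact_force'],o['t'])
R=Rn.from_rotvec(o['tool_rot']).as_matrix(); print(R)
k=np.array([.516,-.143]); a=np.radians(8.35); d=o['tool_pos'][:2]-k
print('dock-frame offset from key mm',1000*(d@[np.cos(a),np.sin(a)]),1000*(d@[-np.sin(a),np.cos(a)]))
p=cam('wrist'); save(p,'w2.png'); p=cam('side'); save(p,'s2.png',(240,150,370,280),5)
p=cam('scene'); save(p,'c2.png',(190,200,350,330),5)
```

```text
[ 0.5101 -0.1248  0.0584] 0.03298286519847927 [0.3017 0.4166 0.5952] 3.4167
[[ 0.1378 -0.9905  0.0037]
 [-0.9905 -0.1378 -0.0017]
 [ 0.0022 -0.0034 -1.    ]]
dock-frame offset from key mm -3.2382106177773053 18.860489624435782
```

View pics/w2.png

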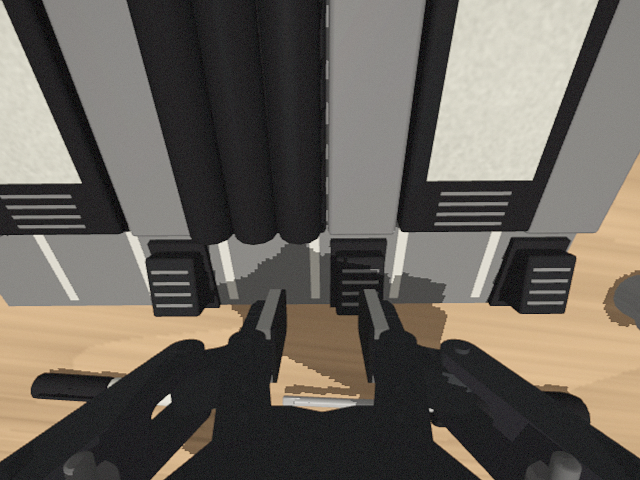

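View pics/s2.png

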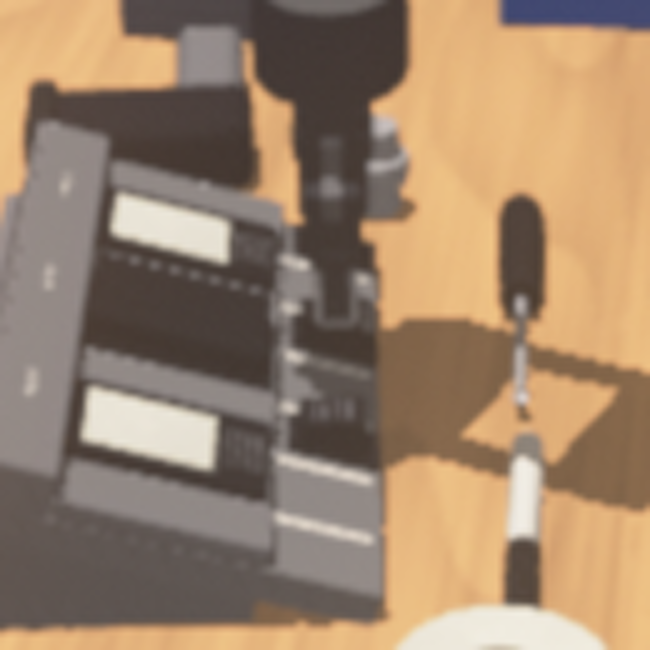

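View pics/c2.png

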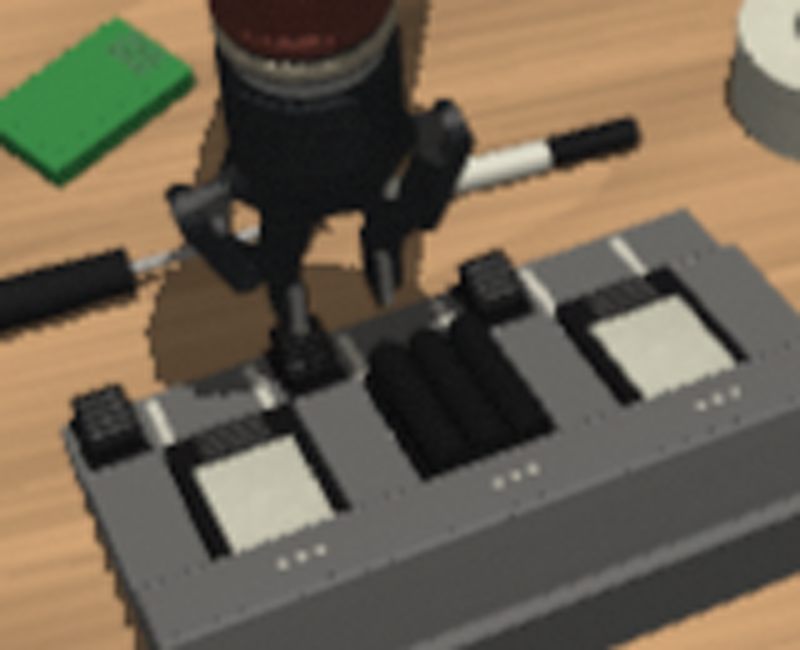

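The wrist image shows the right finger over the mid key at (372,300) and the left finger in front of the ridged pack at (270,310). I'll shift slightly left, open a little more and lower to just above the key.

step_arm(targets=[-0.002,0,0,0,-0.004,0,0.005,0,-0.004,0,0.008,0,-0.004,0,0.01,0,-0.004,0,0.01,0], grip=0.037)

```text
t: 3.98
tool_pos: [0.5086, -0.1203, 0.0471]
tool_rot: [-2.37, 2.062, -0.003]
contact_force: [0.3, 0.2, -0.0]
opening: 0.037
```

```bash
cat > st.py <<'E'
from h import *
np.set_printoptions(precision=4,suppress=True)
o=monitor.get_obs(); print(o['tool_pos'],o['opening'],o['contact_force'],o['wrist_torque'],o['t'])
k=np.array([.516,-.143]); a=np.radians(8.35); d=o['tool_pos'][:2]-k
print('dock-frame offset from key mm',1000*(d@[np.cos(a),np.sin(a)]),1000*(d@[-np.sin(a),np.cos(a)]))
import sys
p=cam('wrist'); save(p,sys.argv[1],(120,160,520,400),2)
for k in ['pack_ext','key_mid_top']:
    for m in imaging.mark_of(k,p)[:1]: print(k,m['score'],m['uv'])
W,m=cloud(p)
D=(W[...,:2]-np.array((.516,-.143)))@np.array([[np.cos(a),np.sin(a)],[-np.sin(a),np.cos(a)]]).T*1000
for y0 in (30,62,68):
    print('y',y0,[(x,float(np.round(np.median(W[s][:,2])*1000,1))) for x in range(-6,60,3) if (s:=m&(abs(D[...,0]-x)<1.5)&(abs(D[...,1]-y0)<3)&(W[...,2]<.12)).sum()>3])
E
python3 st.py w3.png
```

```text
[ 0.5086 -0.1203  0.0471] 0.03695466896416466 [ 0.2614  0.1946 -0.0369] [ 0.0043 -0.0356  0.003 ] 3.9833
dock-frame offset from key mm -4.024745868598492 23.582592285679528
pack_ext 0.79 [257.6, 118.1]
key_mid_top 0.87 [374.3, 294.1]
y 30 [(-6, 20.2), (-3, 21.2), (0, 22.3), (3, 23.1), (6, 24.7), (9, 25.2), (12, 26.3), (15, 27.1), (18, 27.9), (30, 67.1), (33, 68.3), (36, 69.1), (39, 70.0), (42, 71.0), (45, 72.1), (48, 73.0), (51, 74.2), (54, 75.0), (57, 75.9)]
y 62 [(-6, 102.4), (-3, 102.5), (0, 102.4), (3, 98.6), (6, 102.0), (9, 99.3), (12, 26.3), (15, 27.2), (18, 28.1), (21, 29.3), (24, 29.7), (30, 66.8), (33, 67.6), (36, 68.8), (39, 69.6), (42, 70.6), (45, 71.7), (48, 72.5), (51, 73.5), (54, 74.5), (57, 75.5)]
y 68 [(-6, 104.0), (-3, 104.1), (0, 104.3), (3, 114.0), (6, 112.9), (9, 106.1), (12, 26.3), (15, 27.2), (18, 28.2), (21, 29.0), (30, 67.1), (33, 68.0), (36, 69.1), (39, 70.0), (42, 71.0), (45, 71.9), (48, 73.0), (51, 73.9), (54, 74.9), (57, 75.8)]
```

View pics/w3.png

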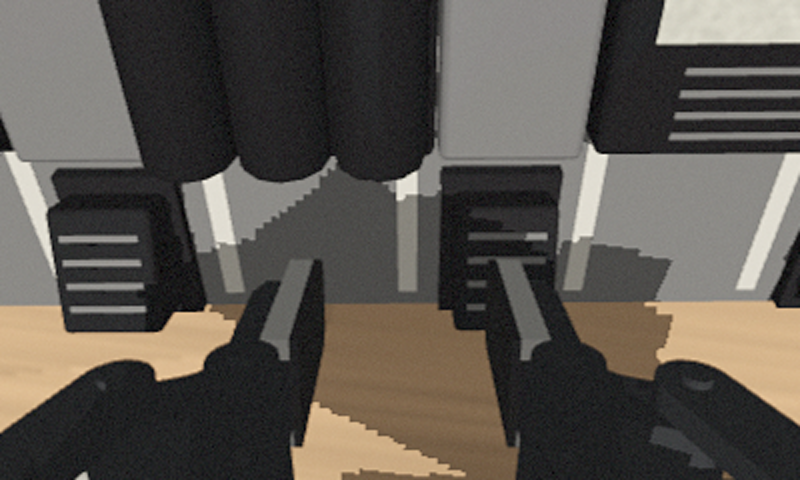

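Fingers are just above the key and in front of the pack, with no contact yet. Pressing now.

step_arm(targets=[0,-0.001,0,0,0,-0.001,0.002,0,0,-0.001,0.004,0,0,-0.001,0.006,0,0,-0.001,0.008,0,0,-0.001,0.0095,0,0,-0.001,0.011,0,0,-0.001,0.011,0,0,-0.001,0.011,0])

```text
t: 4.88
tool_pos: [0.5103, -0.1205, 0.037]
tool_rot: [-2.369, 2.062, -0.005]
contact_force: [-0.9, -0.4, 2.4]
opening: 0.0372
```

```bash
python3 st.py w4.png
```

```text
[ 0.5103 -0.1205  0.037 ] 0.0371758819284259 [-0.9289 -0.3654  2.3583] [-0.0227  0.0433 -0.0148] 4.8833
dock-frame offset from key mm -2.3274857210124136 23.08517321159436
pack_ext 0.61 [252.7, 127.7]
key_mid_top 0.9 [374.9, 301.4]
y 30 [(-6, 20.1), (-3, 21.3), (0, 22.2), (3, 23.3), (6, 110.5), (9, 116.2), (12, 26.1), (27, 66.2), (30, 67.1), (33, 68.2), (36, 69.2), (39, 70.2), (42, 71.0), (45, 72.1), (48, 73.0), (51, 74.0), (54, 74.9), (57, 75.9)]
y 62 [(-6, 92.6), (-3, 92.4), (0, 92.4), (3, 91.7), (6, 90.1), (9, 91.1), (12, 26.2), (15, 27.3), (18, 27.8), (27, 65.8), (30, 66.6), (33, 67.6), (36, 68.5), (39, 69.5), (42, 70.6), (45, 71.4), (48, 72.5), (51, 73.4), (54, 74.5), (57, 75.5)]
y 68 [(-6, 109.6), (-3, 109.3), (0, 110.2), (3, 111.0), (6, 108.3), (9, 102.1), (12, 87.8), (15, 27.0), (18, 28.0), (27, 66.2), (30, 67.1), (33, 68.2), (36, 68.9), (39, 70.0), (42, 70.9), (45, 72.0), (48, 73.0), (51, 74.0), (54, 74.9), (57, 75.8)]
```

View pics/w4.png

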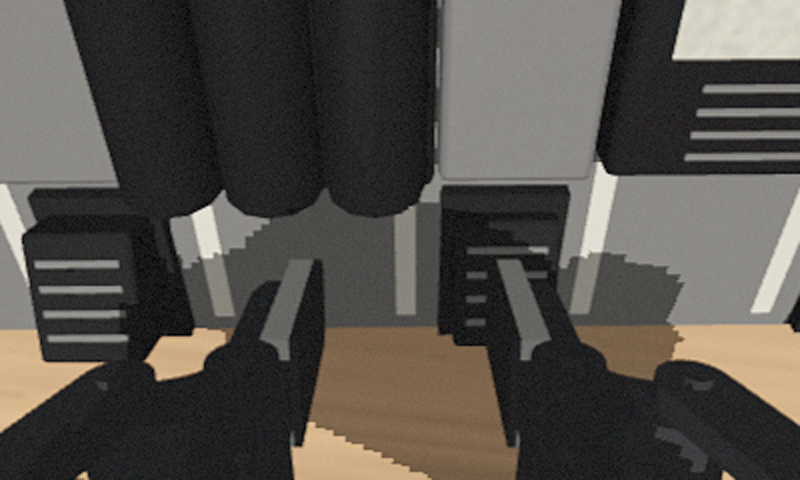

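The key is in contact at about 2.4 N, but the pack has barely moved. Pressing deeper.

step_arm(targets=[0,0,0.001,0,0,0,0.002,0,0,0,0.003,0,0,0,0.003,0,0,0,0.003,0])

```text
t: 5.45
tool_pos: [0.5102, -0.1206, 0.0341]
tool_rot: [-2.37, 2.062, -0.005]
contact_force: [-2.9, 0.3, 5.3]
opening: 0.0368
```

```bash
python3 st.py w5.png
```

```text
[ 0.5102 -0.1206  0.0341] 0.03677422316829223 [-2.8591  0.272   5.2605] [-0.0832  0.3967  0.0472] 5.45
dock-frame offset from key mm -2.535662147345982 22.993869823014148
pack_ext 0.9 [255.2, 175.6]
key_mid_top 0.7 [373.0, 300.5]
y 30 [(6, 109.1), (9, 115.3), (12, 61.3), (15, 62.3), (18, 63.3), (21, 64.3), (24, 65.2), (27, 66.2), (30, 67.2), (33, 68.2), (36, 69.1), (39, 70.1), (42, 71.1), (45, 72.1), (48, 73.0), (51, 74.0), (54, 75.0), (57, 76.0)]
y 62 [(-6, 89.9), (-3, 89.9), (0, 89.9), (3, 88.8), (6, 89.7), (9, 88.3), (12, 60.8), (15, 61.6), (18, 62.8), (21, 63.6), (24, 64.6), (27, 65.6), (30, 66.7), (33, 67.5), (36, 68.5), (39, 69.4), (42, 70.5), (45, 71.5), (48, 72.4), (51, 73.5), (54, 74.4), (57, 75.4)]
y 68 [(-6, 107.2), (-3, 107.6), (0, 108.7), (3, 109.6), (6, 106.4), (9, 99.0), (12, 84.2), (15, 62.3), (18, 63.3), (21, 64.2), (24, 65.2), (27, 66.1), (30, 67.0), (33, 68.0), (36, 69.0), (39, 70.1), (42, 71.0), (45, 72.1), (48, 73.0), (51, 73.9), (54, 74.8), (57, 76.0)]
```

View pics/w5.png

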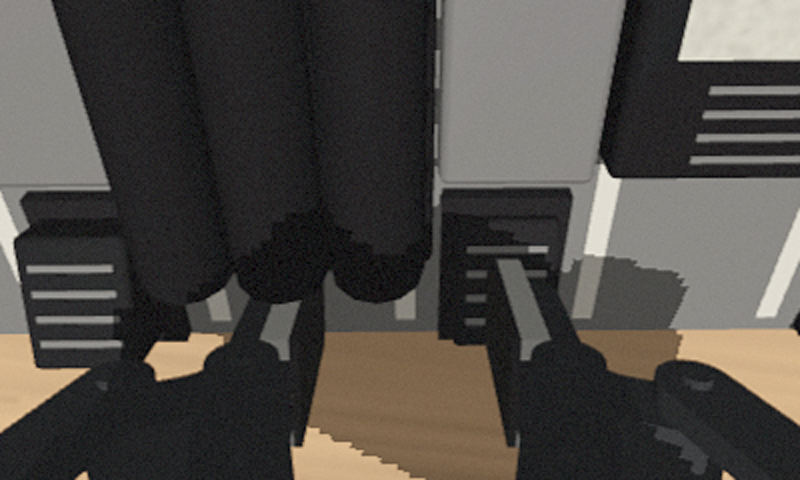

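The pack popped out: its ridge ends moved down to row ≈ 300 of the zoomed view and rest against the left finger. I'll let it settle and measure how far it slid.

step_arm(targets=[0,0,0,0,0,0,0,0,0,0,0,0,0,0,0,0,0,0,0,0,0,0,0,0])

```text
t: 6.1
tool_pos: [0.5101, -0.1207, 0.0343]
tool_rot: [-2.37, 2.062, -0.005]
contact_force: [-1.7, -0.2, 6.3]
opening: 0.0369
```

```bash
python3 st.py w6.png
python3 - <<'E'
from h import *
a=np.radians(8.35)
for c in ('wrist','scene'):
    p=cam(c); W,m=cloud(p)
    if c=='scene': save(p,'c6.png',(190,200,350,330),5)
    D=(W[...,:2]-np.array((.516,-.143)))@np.array([[np.cos(a),np.sin(a)],[-np.sin(a),np.cos(a)]]).T*1000
    # pack upper surface: height above deck plane ~34mm
    deck=34+(D[...,0]-34)*np.tan(np.radians(18)); n=(W[...,2]*1000-deck)*np.cos(np.radians(18)); x=(D[...,0]-34)*np.cos(np.radians(18))+(W[...,2]*1000-34)*np.sin(np.radians(18))
    for lo,hi in ((19,33),(33,52),(55,75)):
        s=m&(n>29)&(n<38)&(D[...,1]>lo)&(D[...,1]<hi)
        print(c,lo,hi,s.sum(),'front/back x along slope',np.percentile(x[s],[0.5,2,98,99.5]),'n',np.median(n[s]))
E
```

```text
[ 0.5101 -0.1207  0.0343] 0.03693965400447101 [-1.7411 -0.2328  6.2594] [-0.0485  0.3382 -0.034 ] 6.1
dock-frame offset from key mm -2.5905050204393554 22.95214183104554
pack_ext 0.8 [257.7, 175.9]
key_mid_top 0.76 [372.3, 301.1]
y 30 [(6, 109.6), (9, 115.3), (12, 61.4), (15, 62.2), (18, 63.2), (21, 64.2), (24, 65.2), (27, 66.3), (30, 67.1), (33, 68.3), (36, 69.3), (39, 70.0), (42, 71.1), (45, 72.1), (48, 73.0), (51, 74.1), (54, 75.0), (57, 76.1)]
y 62 [(-6, 90.2), (-3, 90.1), (0, 90.1), (3, 88.8), (6, 90.0), (9, 88.5), (12, 60.9), (15, 61.7), (18, 62.8), (21, 63.8), (24, 64.7), (27, 65.6), (30, 66.5), (33, 67.5), (36, 68.4), (39, 69.4), (42, 70.4), (45, 71.5), (48, 72.5), (51, 73.3), (54, 74.3), (57, 75.4)]
y 68 [(-6, 107.5), (-3, 107.7), (0, 108.6), (3, 109.8), (6, 106.2), (9, 99.4), (12, 84.7), (15, 62.2), (18, 63.1), (21, 64.1), (24, 65.2), (27, 66.1), (30, 67.2), (33, 68.0), (36, 69.1), (39, 70.1), (42, 71.1), (45, 72.0), (48, 73.1), (51, 73.9), (54, 75.0), (57, 75.9)]
wrist 19 33 11671 front/back x along slope [-14.3391457  -11.4130221   71.86015758  72.54735026] n 32.43376598409521
wrist 33 52 15196 front/back x along slope [-28.62583212 -16.42268932  71.76665521  72.47667302] n 32.17260706835195
wrist 55 75 14043 front/back x along slope [-14.31595704 -11.49675375  71.75108628  72.42642031] n 32.20637991482001
scene 19 33 146 front/back x along slope [-584.89633602 -236.59187585   73.51183006   74.99583355] n 31.56383943047949
scene 33 52 160 front/back x along slope [-1507.55655842   -32.84890209    74.80886826    76.06429874] n 31.438181621882325
scene 55 75 145 front/back x along slope [-1497.00918497   -19.41141731    72.94594981    74.47970115] n 31.01205266405805
```

View pics/c6.png

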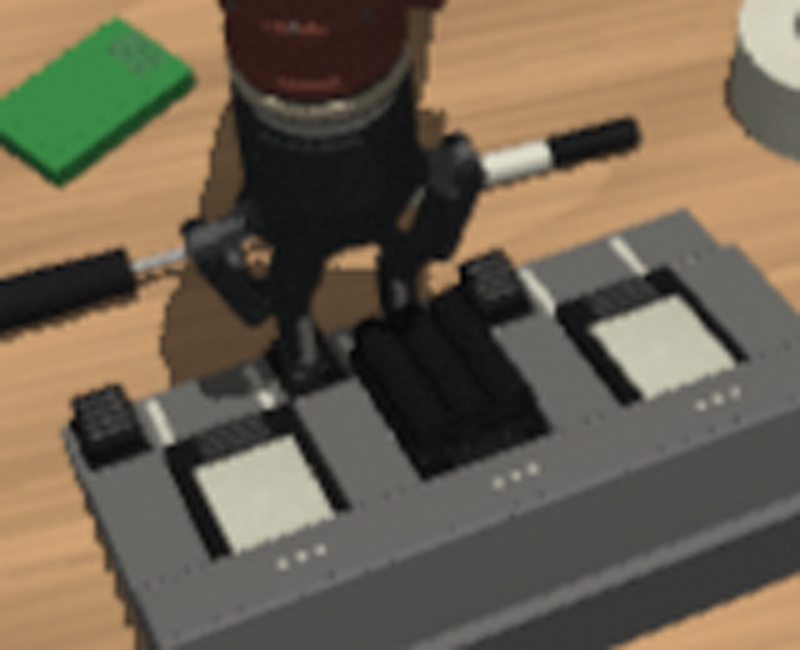

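The pack stopped about 20–22 mm out and still rests against the finger. The key is held at its stop (about 6 N) and the slim packs are still seated. Handing in.

```bash
python3 -c "
from h import *
print(ticket.finish_job())"
```

```text
the job is handed in; nothing more can be done
None
```

I released the extended pack from the mid bay and stopped it with the other finger. I handed the job in at about 6.5 s of the 35 s allowed, with the arm still holding.

- **Key:** one fingertip pressed the mid bay's key down. A first press of about 7 mm only moved the pack slightly. Going about 3 mm deeper, to the key's stop, freed it. The last upward force reading was about 6.3 N, in line with the 6 N given for the stop.
- **Pack:** the wrist camera's depth puts it about 20 mm out by the front edge and 22 mm by the back edge. That is past the 18 mm ejector stroke and under the 3 cm limit. It lies on the deck against the finger and was still after a further half second of holding.
- **Everything else:** in the last scene picture the slim packs look seated and their keys are up. The objects visible in that close view looked undisturbed; I took no full-scene picture at the end.
- **Disagreements:** my first dock position, taken from its top plate, was about 15 mm off from the wrist view of the keys. I used the keys, which were the right size and spacing. The scene camera's depth at the end was too noisy on the pack's front edge to confirm the distance.

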